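Park the microscope objectives in order of length

ROBOT

A 6-joint arm with a two-finger parallel gripper is mounted at the origin on the work surface. World frame = base frame: x ahead of the robot, y to its left, z up, the work surface at z = 0. Lengths are in m, angles in degrees, forces in N, time in s.
With the tool pointing down it reaches from about 0.3 to 0.75 m from the base axis. Payload 8.5 kg.
Tool frame: the origin (TCP) lies at the very end of the fingers, on their centre line; the grasp point (between the pads) lies 19 mm behind it (env.pinch_z is the distance from the TCP to the grasp point, in m); z points along the fingers, y is the line along which they close (so a half turn about z gives the same grasp; the last joint's range is limited). The gripper opens to 85 mm and grips with 20 to 120 N. Pads are 22 mm wide; open, the fingers measure 114 mm over their backs; the gripper's body (76 mm by 85 mm) begins 54 mm behind the grasp point. The pads swing forward as they close: fully open they stand 13 mm farther back than shut.
Start: joints at [54.643, 21.807, 74.336, -0, 83.858, -12.336], TCP at [0.215, 0.506, 0.231] pointing down, gripper open.
Joint ranges: [-178.18, 178.18], [-50.72, 133.34], [12.68, 142.11], [-81.47, 261.47], [9.98, 163.14], [-165.26, 165.26]. Speed limits (degrees/s): [136.94, 136.94, 180, 180, 180, 180].

INTERFACE

Orientations are given as a 3x3 rotation matrix whose columns are the frame's x, y, z axes.
In Python, from rig import env, viewer gives the robot as it stands.
- The arm moves only by the tool drive_tool, never from a script. Its argument "series" is a list of rows, each a list of 3 entries, a list of its own where there are three numbers: the shift along the tool's x, y, z in m, then the turn about the tool's z in degrees, then the finger opening in m, from 0 to 0.0854. A call has 1 to 20 rows; each row is the pose to reach, as a shift and turn from the pose commanded when the call began, along the tool's axes at that moment; what a row does not reach only later rows make up. A row lasts 1/10 s, in which the tool goes at most 50 mm and 8.59 degrees, less where a joint would pass 70% of its speed; a pose out of reach is approached as far as the arm can. A call with a gripper value outside its range is refused whole. The fingers move at their own pace and stop on an object; "newtons" is the grip in N (left out, the last holds). Time passes only in rows, so rows that repeat a pose let the fingers close. It gives the time, the measured TCP pose, the force, the opening and the grip force at its end, in the units of the state.
- env.observe(): the state, without advancing time (a new reading comes with each control period).
- viewer.get_image(name): name is "scene" or "top"; returns a dict with "img" (384x512x3 uint8, red, green, blue), "depth" (384x512 float32, m along the optical axis (not along the pixel's ray), 0 where there is no reading), "camera_matrix" (3x3 intrinsics, pixels), "rvec" (rotation vector, rad) and "tvec" (3), from world to camera coordinates, as OpenCV has them. Camera axes: x right, y down, z forward; pixel columns grow to the right and rows downward; lengths in m; the calibration is good to about 2 mm. A picture is of the moment at which its call begins.
- env.close_job(): hands the job in; it is judged then, once.
The state is a dict: "time_s": time; "q": joint angles; "qvel": joint speeds; "joint_efforts": joint torques, N m; "position": TCP position; "tool_rot": TCP orientation; "ft_force": force on the tool from outside, world axes, zero at the start; "wrist_torque": the same for the moment, N m; "grip_width": finger opening in m; "gripper_force": force on a finger pad.
Only numpy, scipy, OpenCV 4.12 (cv2) and the standard library are available. Lean on these libraries where they do the work, as an engineer would, in place of code of your own. Each camera call takes 0.05 s, during which the arm holds its last target. There are 200 camera calls.

TASK

Line up the four loose objective lenses on the strip's four rubber pads in order of length, each upright in the middle of its own pad: the longest on the pad next to the amber oil bottle, then getting shorter along the row, so that the shortest is next to the white slide box. Set the lenses down gently without tipping or dropping any, and leave the oil bottle and slide box where they stand.

Things in the scene. Friction and masses are not known exactly. Their poses are not given: they have to be found in the camera images.
- shortest_mid (a point): the shortest of four silver microscope objective lenses: a round metal barrel 30 mm in diameter and 33 mm tall overall, standing nose up on its flat mounting end; the top 10 mm is a narrower nose 26 mm in diameter with a black front glass, the barrel below it is straight. This point is on its axis half-way up, 16.5 mm above its underside; z points up out of the nose. Loose, roughly 70 g. Starts on the table between robot and strip
- second_mid (a point): the second shortest of four silver microscope objective lenses: a round metal barrel 30 mm in diameter and 43 mm tall overall, standing nose up on its flat mounting end; the top 10 mm is a narrower nose 20 mm in diameter with a black front glass, the barrel below it is straight. This point is on its axis half-way up, 21.5 mm above its underside; z points up out of the nose. Loose, roughly 90 g. Starts on the table between robot and strip
- third_mid (a point): the second longest of four silver microscope objective lenses: a round metal barrel 30 mm in diameter and 53 mm tall overall, standing nose up on its flat mounting end; the top 10 mm is a narrower nose 14 mm in diameter with a black front glass, the barrel below it is straight. This point is on its axis half-way up, 26.5 mm above its underside; z points up out of the nose. Loose, roughly 110 g. Starts on the table between robot and strip
- longest_mid (a point): the longest of four silver microscope objective lenses: a round metal barrel 30 mm in diameter and 63 mm tall overall, standing nose up on its flat mounting end; the top 10 mm is a narrower nose 8 mm in diameter with a black front glass, the barrel below it is straight. This point is on its axis half-way up, 31.5 mm above its underside; z points up out of the nose. Loose, roughly 130 g. Starts on the table between robot and strip
- pad_a: black rubber pad 1 of four in a straight row on a grey metal strip: a flat disc 56 mm in diameter and 5 mm thick, fixed. Origin: centre of its underside, so the surface to stand a lens on is 5 mm above it (13 mm above the table). The row runs a, b, c, d, with pads about 76 mm apart, centre to centre; the strip is 300 x 75 x 8 mm and may be turned a little. Only position and row order tell the pads apart
- pad_b: black rubber pad 2 of four in a straight row on a grey metal strip: a flat disc 56 mm in diameter and 5 mm thick, fixed. Origin: centre of its underside, so the surface to stand a lens on is 5 mm above it (13 mm above the table). The row runs a, b, c, d, with pads about 76 mm apart, centre to centre; the strip is 300 x 75 x 8 mm and may be turned a little. Only position and row order tell the pads apart
- pad_c: black rubber pad 3 of four in a straight row on a grey metal strip: a flat disc 56 mm in diameter and 5 mm thick, fixed. Origin: centre of its underside, so the surface to stand a lens on is 5 mm above it (13 mm above the table). The row runs a, b, c, d, with pads about 76 mm apart, centre to centre; the strip is 300 x 75 x 8 mm and may be turned a little. Only position and row order tell the pads apart
- pad_d: black rubber pad 4 of four in a straight row on a grey metal strip: a flat disc 56 mm in diameter and 5 mm thick, fixed. Origin: centre of its underside, so the surface to stand a lens on is 5 mm above it (13 mm above the table). The row runs a, b, c, d, with pads about 76 mm apart, centre to centre; the strip is 300 x 75 x 8 mm and may be turned a little. Only position and row order tell the pads apart
- oil_bottle: small closed amber glass bottle of immersion oil with a black cap, 32 mm in diameter and 75 mm tall, standing on the table beyond one end of the strip, about 80 mm from the end pad (either pad a or pad d). Origin: centre of its underside. Loose, not to be disturbed
- slide_box: closed white plastic slide box with a grey seam, 85 x 35 x 33 mm (x, y, z), standing on the table beyond the other end of the strip, about 80 mm from the end pad. Origin: centre of its underside. Loose, not to be disturbed
Things that resemble listed ones, but are neither listed nor needed, are in the scene too. Leave any blue look-alike of the part that bears longest_mid alone.

How it is judged (in metres and radians):
At the end, for the whole second after the job is handed in: Each lens stands upright (within 0.1 rad), released and at rest on its own pad, axis within 12 mm of the pad's centre, underside within 3 mm of its surface: in order of length along the row, the longest next to the oil bottle, the shortest next to the slide box (((horizontal distance between oil_bottle and pad_a below 0.14 m and horizontal distance between shortest_mid and pad_d below 0.012 m and horizontal distance between second_mid and pad_c below 0.012 m and horizontal distance between third_mid and pad_b below 0.012 m and horizontal distance between longest_mid and pad_a below 0.012 m) or (horizontal distance between oil_bottle and pad_d below 0.14 m and horizontal distance between shortest_mid and pad_a below 0.012 m and horizontal distance between second_mid and pad_b below 0.012 m and horizontal distance between third_mid and pad_c below 0.012 m and horizontal distance between longest_mid and pad_d below 0.012 m)) and height (world z) of shortest_mid between 0.0265 and 0.0325 m and angle between each of shortest_mid, second_mid, third_mid, longest_mid's own z axis and vertical below 0.1 rad and linear speed of each of shortest, second, third, longest below 0.02 m/s and contact force between the fingers and shortest below 0.1 N and height (world z) of second_mid between 0.0315 and 0.0375 m and contact force between the fingers and second below 0.1 N and height (world z) of third_mid between 0.0365 and 0.0425 m and contact force between the fingers and third below 0.1 N and height (world z) of longest_mid between 0.0415 and 0.0475 m and contact force between the fingers and longest below 0.1 N); the robot touches nothing.
It fails at once if a lens is tipped over (angle between any of shortest_mid, second_mid, third_mid, longest_mid's own z axis and vertical above 0.6 rad).
It fails at once if a lens is dropped (moves faster than 0.6 m/s out of the fingers) ((linear speed of shortest above 0.6 m/s and contact force between the fingers and shortest below 0.05 N) or (linear speed of second above 0.6 m/s and contact force between the fingers and second below 0.05 N) or (linear speed of third above 0.6 m/s and contact force between the fingers and third below 0.05 N) or (linear speed of longest above 0.6 m/s and contact force between the fingers and longest below 0.05 N)).
It fails at once if the oil bottle is shifted by more than 25 mm or tipped (distance of oil_bottle from where it was at the start of the episode above 0.025 m or angle between oil_bottle's own z axis and vertical above 0.3 rad).
It fails at once if the slide box is shifted by more than 25 mm or tipped (distance of slide_box from where it was at the start of the episode above 0.025 m or angle between slide_box's own z axis and vertical above 0.3 rad).
It also fails if it takes over 112 s, if anything falls off the work surface, if the arm or the gripper's body presses on something with over 40 N, if the wrist force passes 120 N, or if a joint passes its speed limit or range.

## Working session

There is one attempt and no reset: what is moved stays moved. The work goes in short steps, Python scripts to look and compute and a tool call to move; the robot and the scene stay as the last step left them, time stands still between calls to the robot, and variables do not carry over. Pictures are saved under pics/ and viewed, at most 14 in all, crops included, and the job is handed in when it is done.

Besides the shell and the picture viewer there is one more tool, called by a JSON object that holds its "fn" and its "kwargs". drive_tool: Moves the arm, as the interface text tells. Its arguments: {"type":"object","properties":{"series":{"type":"array"},"newtons":{"type":"number"}},"required":["series"]}

```bash
mkdir -p pics; cat > h.py <<'E'
import numpy as np, cv2
from rig import env, viewer
def snap(name, fn):
    d=viewer.get_image(name); cv2.imwrite('pics/'+fn, cv2.resize(d['img'][:,:,::-1],None,fx=1.5,fy=1.5,interpolation=cv2.INTER_CUBIC))
    np.savez('pics/'+fn[:-4],**d); return d
def cloud(d):
    K=d['camera_matrix'];R=cv2.Rodrigues(np.array(d['rvec'],float))[0];t=np.array(d['tvec'],float).reshape(3)
    v,u=np.mgrid[:384,:512];z=d['depth'];P=np.stack([(u-K[0,2])/K[0,0]*z,(v-K[1,2])/K[1,1]*z,z],-1)
    return (P-t)@R
E
python3 - <<'E'
from h import *
for n in('top','scene'):
    d=snap(n,n+'1.png');R=cv2.Rodrigues(np.array(d['rvec'],float))[0];print(n,-R.T@np.array(d['tvec']).ravel())
o=env.observe();print(o['time_s'],o['tool_rot'],o['position'],o['grip_width'])
E
```

```text
top [0.45505978 0.02214304 0.78910299]
scene [1.21723603 0.39730561 0.55926895]
0.1 [[-9.20343690e-01  3.91109918e-01 -7.23557020e-04]
 [ 3.91110503e-01  9.20343132e-01 -1.04584007e-03]
 [ 2.56882310e-04 -1.24552306e-03 -9.99999191e-01]] [0.21497044 0.50599168 0.23077689] 0.08517720108904432
```

View pics/top1.png

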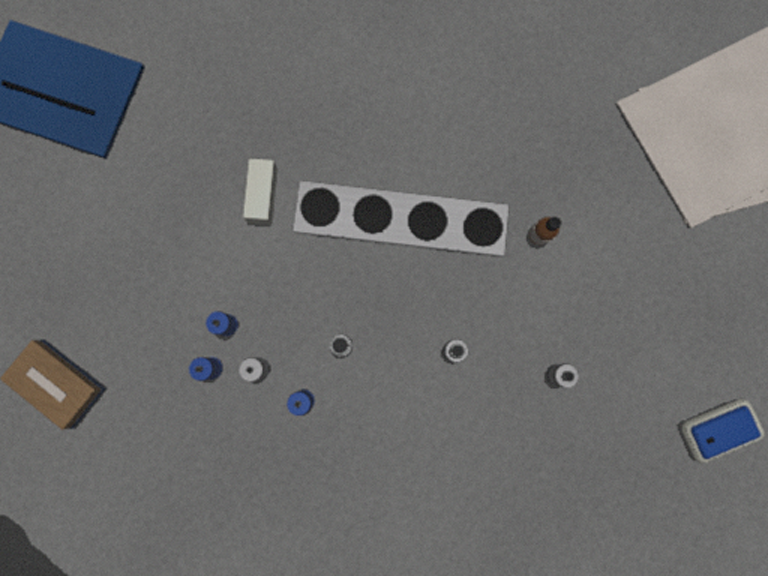

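View pics/scene1.png

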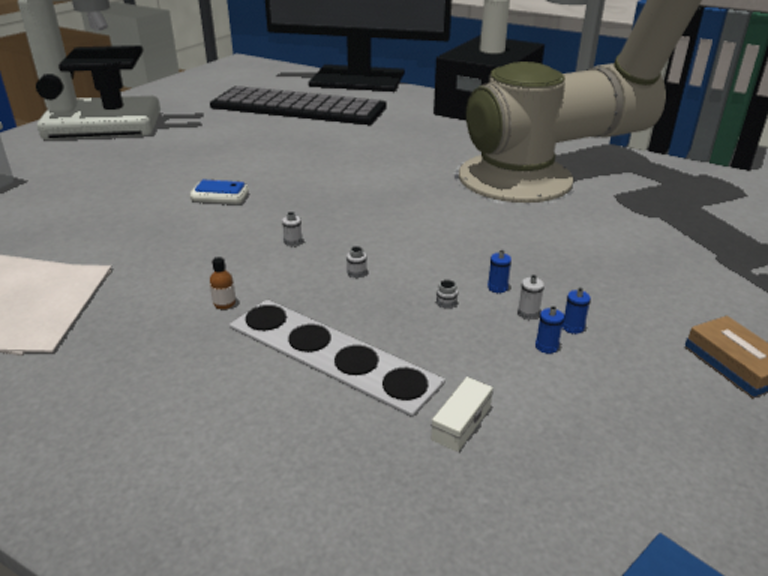

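The top view (1.5x pixels) shows the longest silver lens at (252,370) among three blue ones at (204,369), (219,323) and (300,403). The shortest is at (341,346), second at (456,351) and third at (566,376). The pads run from (320,207), by the slide box, to (483,227), by the bottle.

```bash
python3 - <<'E'
from h import *
from scipy.optimize import least_squares
T=np.load('pics/top1.npz');S=np.load('pics/scene1.npz')
W=cloud(T);WS=cloud(S)
def barrel(W,x,y,h):
    m=(np.hypot(W[...,0]-x,W[...,1]-y)<.027)&(W[...,2]>.008)&(W[...,2]<h-.003)
    return W[m]
for n,(u,v),h in [('long',(252,370),.063),('short',(341,346),.033),('second',(456,351),.043),('third',(566,376),.053),('blueL',(204,369),.063),('blueT',(219,323),.063),('blueR',(300,403),.063),('bottle',(547,228),.075),('box',(260,188),.033)]:
    u/=1.5;v/=1.5
    p=W[int(v)-1:int(v)+2,int(u)-1:int(u)+2].reshape(-1,3).mean(0)
    m=(np.hypot(W[...,0]-p[0],W[...,1]-p[1])<.03)&(W[...,2]>h-.016)
    q=W[m]; 
    out=[n,p.round(4),'topmean',q.mean(0).round(4),'max z',q[:,2].max().round(4),len(q)]
    c=q.mean(0)[:2]; b=barrel(WS,*c,h-.01)
    if len(b)>20 and n not in('box','bottle'):
        r=least_squares(lambda s:np.hypot(b[:,0]-s[0],b[:,1]-s[1])-.015,c,loss='soft_l1',f_scale=.002)
        out+=['scenefit',r.x.round(4),len(b)]
    print(*out)
# pads: dark blobs
img=T['img'].max(2)
for u,v in[(320,207),(373,214),(428,221),(483,227)]:
    u/=1.5;v/=1.5
    m=np.zeros_like(img);m[int(v)-20:int(v)+20,int(u)-20:int(u)+20]=1
    k=((img<60)&(m>0)).astype(np.uint8)
    n,l,s,c=cv2.connectedComponentsWithStats(k);i=1+s[1:,4].argmax()
    p=W[l==i];b=s[i]; print('pad',p.mean(0).round(4),b,c[i]*1.5,(p.max(0)-p.min(0)).round(3))
E
```

```text
long [0.436  0.1816 0.0592] topmean [0.4364 0.1837 0.0537] max z 0.0657 203 scenefit [0.4355 0.1859] 246
short [0.4702 0.0716 0.0344] topmean [0.4705 0.0718 0.0307] max z 0.0368 179 scenefit [0.4699 0.0737] 65
second [ 0.4666 -0.0804  0.0432] topmean [ 0.4682 -0.0812  0.0377] max z 0.0478 185 scenefit [ 0.4672 -0.0814] 107
third [ 0.4398 -0.2202  0.0534] topmean [ 0.4398 -0.2232  0.0457] max z 0.0577 194 scenefit [ 0.4389 -0.2241] 135
blueL [0.4341 0.2442 0.0541] topmean [0.4353 0.2482 0.0539] max z 0.0667 203 scenefit [0.4346 0.2508] 257
blueT [0.4941 0.2281 0.0569] topmean [0.4951 0.2307 0.0538] max z 0.0651 197 scenefit [0.4945 0.233 ] 275
blueR [0.3964 0.1186 0.0585] topmean [0.3954 0.1207 0.0541] max z 0.0666 201 scenefit [0.3942 0.123 ] 218
bottle [ 0.6311 -0.1954  0.0583] topmean [ 0.6344 -0.1999  0.0734] max z 0.0784 76
box [0.6821 0.191  0.0341] topmean [0.6821 0.1916 0.033 ] max z 0.0373 488
pad [0.6623 0.1097 0.0168] [201 126  25  25 485] [319.30515464 206.63195876] [0.235 0.114 0.78 ]
pad [0.6543 0.0356 0.0169] [236 131  25  24 480] [372.03125  213.740625] [0.226 0.051 0.78 ]
pad [ 0.6469 -0.0413  0.0168] [272 135  26  25 488] [426.94672131 220.46311475] [0.219 0.09  0.781]
pad [ 0.6408 -0.1192  0.0152] [309 139  26  25 492] [482.37195122 226.67682927] [0.213 0.168 0.779]
```

{"fn": "drive_tool", "kwargs": {"series": [[[-0.329,-0.209,0.08],92,0.055],[[-0.329,-0.209,0.08],92,0.055],[[-0.329,-0.209,0.08],92,0.055],[[-0.329,-0.209,0.08],92,0.055],[[-0.329,-0.209,0.08],92,0.055],[[-0.329,-0.209,0.08],92,0.055],[[-0.329,-0.209,0.08],92,0.055],[[-0.329,-0.209,0.08],92,0.055],[[-0.329,-0.209,0.08],92,0.055],[[-0.329,-0.209,0.08],92,0.055],[[-0.329,-0.209,0.08],92,0.055],[[-0.329,-0.209,0.08],92,0.055],[[-0.329,-0.209,0.08],92,0.055],[[-0.329,-0.209,0.08],92,0.055],[[-0.329,-0.209,0.08],92,0.055]], "newtons": 40}}

```text
time_s: 1.6
position: [0.4361, 0.1852, 0.1513]
tool_rot: [[0.422, 0.907, -0.0], [0.907, -0.422, -0.0], [-0.0, -0.0, -1.0]]
ft_force: [-0.0, -0.4, -0.1]
grip_width: 0.0546
gripper_force: 0.0
```

```bash
python3 - <<'E'
from h import *
T=np.load('pics/top1.npz')
K=T['camera_matrix'];R=cv2.Rodrigues(T['rvec'])[0];t=T['tvec'].ravel();C=-R.T@t
for u,v in [(319.3,206.6),(372.0,213.7),(426.9,220.5),(482.4,226.7)]:
    r=R.T@np.linalg.inv(K)@[(u)/1.5,(v)/1.5,1]; print((C+r*(.013-C[2])/r[2]).round(4))
d=snap('scene','scene2.png')
o=env.observe();print(o['time_s'],o['tool_rot'].round(3),o['position'],o['grip_width'],env.pinch_z)
E
```

```text
[0.6633 0.1101 0.013 ]
[0.6553 0.0357 0.013 ]
[ 0.6478 -0.0416  0.013 ]
[ 0.6412 -0.1196  0.013 ]
1.65 [[ 0.422  0.907 -0.   ]
 [ 0.907 -0.422 -0.   ]
 [-0.    -0.    -1.   ]] [0.4360906  0.18524734 0.15132518] 0.05529172096743412 0.0187
```

View pics/scene2.png

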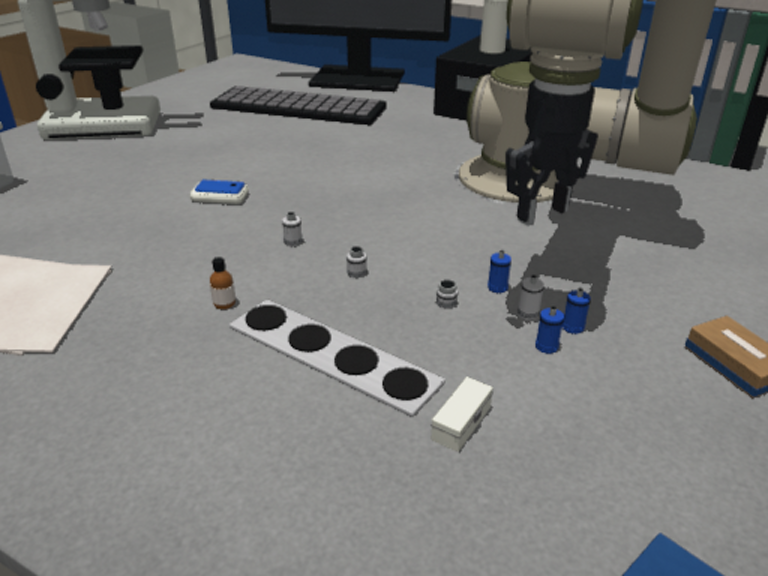

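The fingers (tips at about (527,215) and (560,210)) hang over the longest lens, which is still standing at (531,297). Going down to grasp it.

{"fn": "drive_tool", "kwargs": {"series": [[[0,0,0.03],0,0.055],[[0,0,0.06],0,0.055],[[0,0,0.085],0,0.055],[[0,0,0.105],0,0.055],[[0,0,0.12],0,0.055],[[0,0,0.13],0,0.055],[[0,0,0.136],0,0.055],[[0,0,0.136],0,0.045],[[0,0,0.136],0,0.036],[[0,0,0.136],0,0.031],[[0,0,0.136],0,0.025],[[0,0,0.136],0,0.02],[[0,0,0.136],0,0.02],[[0,0,0.136],0,0.02],[[0,0,0.136],0,0.02]], "newtons": 30}}

```text
time_s: 3.15
position: [0.4364, 0.1853, 0.016]
tool_rot: [[0.423, 0.906, 0.001], [0.906, -0.423, 0.0], [0.001, 0.001, -1.0]]
ft_force: [-1.1, 0.2, 7.3]
grip_width: 0.0296
gripper_force: 29.5
```

{"fn": "drive_tool", "kwargs": {"series": [[[0,0,-0.01],0,0.02],[[0,0,-0.03],0,0.02],[[0,0,-0.055],0,0.02],[[0,0,-0.08],0,0.02],[[0,0,-0.1],0,0.02],[[-0.008,0.013,-0.11],-1,0.02],[[-0.02,0.034,-0.11],-3,0.02],[[-0.037,0.061,-0.11],-5,0.02],[[-0.055,0.092,-0.11],-7,0.02],[[-0.073,0.123,-0.11],-10,0.02],[[-0.092,0.154,-0.11],-12,0.02],[[-0.11,0.185,-0.11],-14,0.02],[[-0.128,0.215,-0.11],-17,0.02],[[-0.147,0.245,-0.11],-19,0.02],[[-0.164,0.274,-0.11],-21,0.02],[[-0.178,0.296,-0.11],-23,0.02],[[-0.185,0.309,-0.11],-25,0.02],[[-0.188,0.314,-0.11],-25,0.02],[[-0.188,0.314,-0.11],-25,0.02]]}}

```text
time_s: 5.05
position: [0.641, -0.1182, 0.1254]
tool_rot: [[0.002, 1.0, -0.0], [1.0, -0.002, 0.0], [0.0, -0.0, -1.0]]
ft_force: [-0.4, -0.5, -2.5]
grip_width: 0.0289
gripper_force: 29.9
```

```bash
python3 - <<'E'
from h import *
d=snap('scene','scene3.png')
W=cloud(d);p=env.observe()['position'];print(p)
m=(np.hypot(W[...,0]-p[0],W[...,1]-p[1])<.02)&(W[...,2]<p[2]-.003)&(W[...,2]>.05);q=W[m]
print(len(q),q.min(0),q.max(0))
from scipy.optimize import least_squares
print(least_squares(lambda s:np.hypot(q[:,0]-s[0],q[:,1]-s[1])-.015,p[:2],loss='soft_l1',f_scale=.002).x)
E
```

```text
[ 0.64077148 -0.11756927  0.12540205]
77 [ 0.63515316 -0.1279155   0.11061677] [ 0.65881179 -0.1017737   0.12208711]
[ 0.64186735 -0.11816197]
```

View pics/scene3.png

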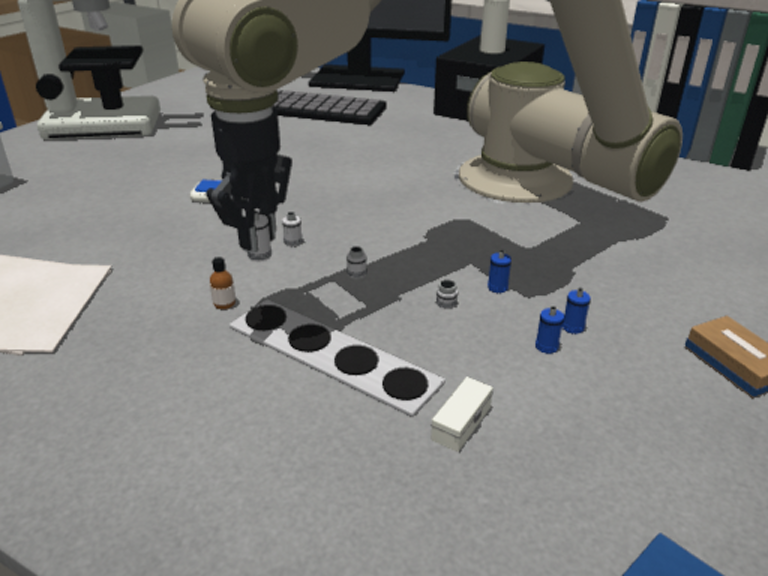

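The lens hangs upright at (262,238), above the end pad at (266,317) and clear of the bottle. Lowering it onto the pad.

{"fn": "drive_tool", "kwargs": {"series": [[[0,0,0.02],0,0.02],[[0,0,0.045],0,0.02],[[0,0,0.065],0,0.02],[[0,0,0.08],0,0.02],[[0,0,0.089],0,0.02],[[0,0,0.093],0,0.02],[[0,0,0.0945],0,0.02],[[0,0,0.0955],0,0.02],[[0,0,0.096],0,0.02],[[0,0,0.096],0,0.02]]}}

```text
time_s: 6.1
position: [0.6413, -0.1181, 0.0298]
tool_rot: [[0.0, 1.0, 0.001], [1.0, -0.0, -0.0], [-0.0, 0.001, -1.0]]
ft_force: [0.0, -0.3, -1.9]
grip_width: 0.0293
gripper_force: 29.9
```

{"fn": "drive_tool", "kwargs": {"series": [[[0,0,0.0005],0,0.02],[[0,0,0.001],0,0.02],[[0,0,0.001],0,0.02],[[0,0,0.001],0,0.02]]}}

```text
time_s: 6.5
position: [0.6413, -0.1181, 0.029]
tool_rot: [[0.0, 1.0, 0.001], [1.0, -0.0, -0.0], [-0.0, 0.001, -1.0]]
ft_force: [-2.3, 0.5, 5.5]
grip_width: 0.0292
gripper_force: 30.4
```

{"fn": "drive_tool", "kwargs": {"series": [[[0,0,0.001],0,0.032],[[0,0,0.001],0,0.038],[[0,0,0.001],0,0.045],[[0,0,0.001],0,0.06],[[0,0,0.001],0,0.06],[[0,0,0.001],0,0.06],[[0,0,-0.02],0,0.06],[[0,0,-0.06],0,0.06],[[0,0,-0.1],0,0.06],[[0,0,-0.12],0,0.06],[[-0.1055,-0.202,-0.12],0,0.06],[[-0.1055,-0.202,-0.12],0,0.06],[[-0.1055,-0.202,-0.12],0,0.06],[[-0.1055,-0.202,-0.12],0,0.06],[[-0.1055,-0.202,-0.12],0,0.06],[[-0.1055,-0.202,-0.12],0,0.06],[[-0.1055,-0.202,-0.12],0,0.06],[[-0.1055,-0.202,-0.12],0,0.06]]}}

```text
time_s: 8.3
position: [0.4398, -0.2232, 0.1484]
tool_rot: [[-0.0, 1.0, 0.0], [1.0, 0.0, -0.0], [-0.0, 0.0, -1.0]]
ft_force: [0.1, 0.6, 0.3]
grip_width: 0.0602
gripper_force: 0.0
```

```bash
cat >> h.py <<'E'
from scipy.optimize import least_squares
def lens(d,x,y,z0,z1):
    W=cloud(d);m=(np.hypot(W[...,0]-x,W[...,1]-y)<.025)&(W[...,2]<z1)&(W[...,2]>z0);q=W[m]
    return len(q),least_squares(lambda s:np.hypot(q[:,0]-s[0],q[:,1]-s[1])-.015,[x,y],loss='soft_l1',f_scale=.002).x.round(4)
E
python3 - <<'E'
from h import *
d=snap('scene','scene4.png');print(lens(d,.641,-.118,.025,.06),lens(d,.4393,-.2237,.01,.04))
E
```

```text
(214, array([ 0.6417, -0.118 ])) (130, array([ 0.4386, -0.2241]))
```

View pics/scene4.png

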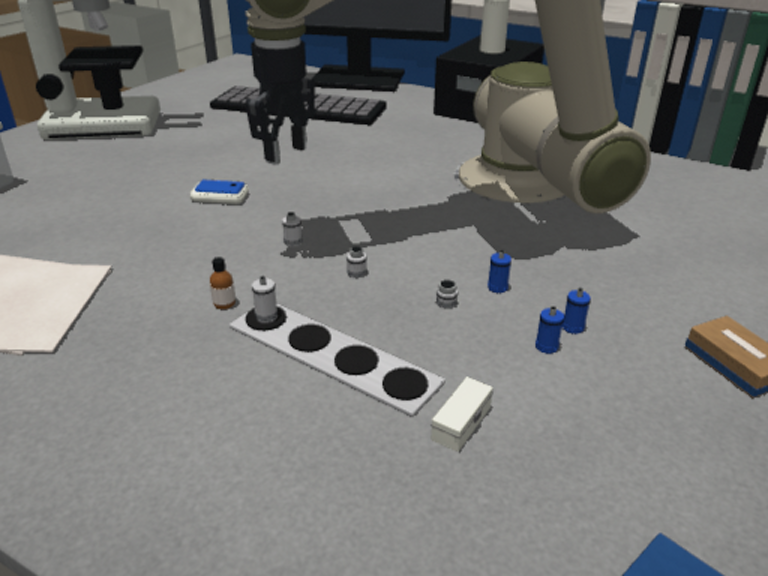

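The longest lens stands upright in the middle of the bottle-side pad at (264,302). Now the third lens.

{"fn": "drive_tool", "kwargs": {"series": [[[0,-0.001,0.04],0,0.055],[[0,-0.001,0.08],0,0.055],[[0,-0.001,0.11],0,0.055],[[0,-0.001,0.13],0,0.055],[[0,-0.001,0.138],0,0.055],[[0,-0.001,0.138],0,0.045],[[0,-0.001,0.138],0,0.036],[[0,-0.001,0.138],0,0.031],[[0,-0.001,0.138],0,0.025],[[0,-0.001,0.138],0,0.02],[[0,-0.001,0.138],0,0.02],[[0,-0.001,0.138],0,0.02],[[0,-0.001,0.138],0,0.02]], "newtons": 30}}

```text
time_s: 9.65
position: [0.4387, -0.2238, 0.0114]
tool_rot: [[0.0, 1.0, 0.002], [1.0, -0.0, -0.001], [-0.001, 0.002, -1.0]]
ft_force: [-0.0, 1.9, 6.6]
grip_width: 0.0293
gripper_force: 29.5
```

{"fn": "drive_tool", "kwargs": {"series": [[[0,0,-0.01],0,0.02],[[0,0,-0.03],0,0.02],[[0,0,-0.06],0,0.02],[[0,0,-0.09],0,0.02],[[0.007,0.008,-0.11],0,0.02],[[0.021,0.024,-0.11],0,0.02],[[0.04,0.046,-0.11],0,0.02],[[0.061,0.07,-0.11],0,0.02],[[0.082,0.094,-0.11],0,0.02],[[0.103,0.118,-0.11],0,0.02],[[0.124,0.142,-0.11],0,0.02],[[0.144,0.166,-0.11],0,0.02],[[0.163,0.188,-0.11],0,0.02],[[0.176,0.203,-0.11],0,0.02],[[0.182,0.2095,-0.11],0,0.02],[[0.182,0.2095,-0.1],0,0.02],[[0.182,0.2095,-0.08],0,0.02],[[0.182,0.2095,-0.055],0,0.02],[[0.182,0.2095,-0.035],0,0.02],[[0.182,0.2095,-0.025],0,0.02]]}}

```text
time_s: 11.65
position: [0.6459, -0.0423, 0.0332]
tool_rot: [[0.001, 1.0, -0.004], [1.0, -0.001, 0.001], [0.001, -0.004, -1.0]]
ft_force: [0.1, -0.1, -1.0]
grip_width: 0.0292
gripper_force: 29.9
```

{"fn": "drive_tool", "kwargs": {"series": [[[0,0,0.005],0,0.02],[[0,0,0.008],0,0.02],[[0,0,0.01],0,0.02],[[0,0,0.011],0,0.02],[[0,0,0.0115],0,0.02],[[0,0,0.012],0,0.02],[[0,0,0.012],0,0.02]]}}

```text
time_s: 12.35
position: [0.6479, -0.0416, 0.0245]
tool_rot: [[0.0, 1.0, 0.001], [1.0, -0.0, -0.0], [-0.0, 0.001, -1.0]]
ft_force: [-2.8, 0.2, 5.9]
grip_width: 0.029
gripper_force: 30.6
```

{"fn": "drive_tool", "kwargs": {"series": [[[0,0,0],0,0.032],[[0,0,0],0,0.038],[[0,0,0],0,0.045],[[0,0,0],0,0.06],[[0,0,0],0,0.06],[[0,0,0],0,0.06],[[0,0,-0.02],0,0.06],[[0,0,-0.06],0,0.06],[[0,0,-0.1],0,0.06],[[0,0,-0.12],0,0.06],[[-0.0395,-0.18,-0.12],0,0.06],[[-0.0395,-0.18,-0.12],0,0.06],[[-0.0395,-0.18,-0.12],0,0.06],[[-0.0395,-0.18,-0.12],0,0.06],[[-0.0395,-0.18,-0.12],0,0.06],[[-0.0395,-0.18,-0.12],0,0.06],[[-0.0395,-0.18,-0.12],0,0.06],[[-0.0395,-0.18,-0.12],0,0.06]]}}

```text
time_s: 14.15
position: [0.4685, -0.0808, 0.1432]
tool_rot: [[-0.0, 1.0, 0.0], [1.0, 0.0, -0.0], [-0.0, 0.0, -1.0]]
ft_force: [0.2, 0.1, 0.0]
grip_width: 0.0601
gripper_force: 0.0
```

```bash
python3 - <<'E'
from h import *
d=snap('scene','scene5.png');print(lens(d,.648,-.042,.023,.05),lens(d,.4677,-.0813,.01,.03),env.observe()['position'])
E
```

```text
(171, array([ 0.6484, -0.0421])) (101, array([ 0.4674, -0.0812])) [ 0.46838128 -0.08080557  0.14310093]
```

View pics/scene5.png

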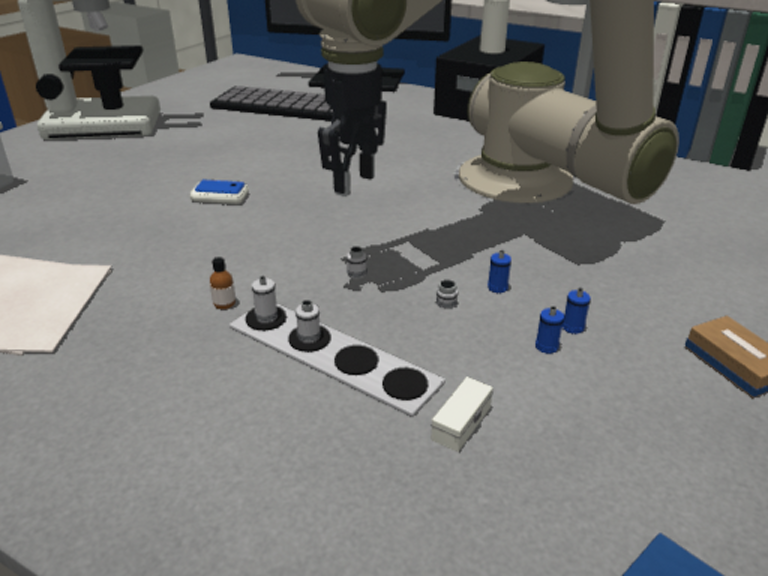

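The third lens stands centred on the next pad at (308,325). The gripper is above the second lens at (357,262).

{"fn": "drive_tool", "kwargs": {"series": [[[0,-0.001,0.04],0,0.055],[[0,-0.001,0.08],0,0.055],[[0,-0.001,0.11],0,0.055],[[0,-0.001,0.13],0,0.055],[[0,-0.001,0.137],0,0.055],[[0,-0.001,0.137],0,0.045],[[0,-0.001,0.137],0,0.036],[[0,-0.001,0.137],0,0.031],[[0,-0.001,0.137],0,0.025],[[0,-0.001,0.137],0,0.02],[[0,-0.001,0.137],0,0.02],[[0,-0.001,0.137],0,0.02],[[0,-0.001,0.137],0,0.02]], "newtons": 30}}

```text
time_s: 15.5
position: [0.4673, -0.0811, 0.0074]
tool_rot: [[0.0, 1.0, 0.002], [1.0, -0.0, -0.001], [-0.001, 0.002, -1.0]]
ft_force: [0.3, 0.5, 7.3]
grip_width: 0.0291
gripper_force: 29.4
```

{"fn": "drive_tool", "kwargs": {"series": [[[0,0,-0.01],0,0.02],[[0,0,-0.03],0,0.02],[[0,0,-0.06],0,0.02],[[0,0,-0.09],0,0.02],[[0.004,0.007,-0.11],0,0.02],[[0.014,0.023,-0.11],0,0.02],[[0.027,0.044,-0.11],0,0.02],[[0.041,0.067,-0.11],0,0.02],[[0.055,0.09,-0.11],0,0.02],[[0.069,0.112,-0.11],0,0.02],[[0.083,0.134,-0.11],0,0.02],[[0.096,0.156,-0.11],0,0.02],[[0.107,0.174,-0.11],0,0.02],[[0.114,0.185,-0.11],0,0.02],[[0.116,0.1885,-0.11],0,0.02],[[0.116,0.1885,-0.1],0,0.02],[[0.116,0.1885,-0.08],0,0.02],[[0.116,0.1885,-0.055],0,0.02],[[0.116,0.1885,-0.035],0,0.02],[[0.116,0.1885,-0.025],0,0.02]]}}

```text
time_s: 17.5
position: [0.6535, 0.0346, 0.0292]
tool_rot: [[0.001, 1.0, -0.004], [1.0, -0.001, 0.0], [0.0, -0.004, -1.0]]
ft_force: [-0.3, 0.1, -1.9]
grip_width: 0.0293
gripper_force: 29.9
```

{"fn": "drive_tool", "kwargs": {"series": [[[0,0,0.005],0,0.02],[[0,0,0.008],0,0.02],[[0,0,0.01],0,0.02],[[0,0,0.011],0,0.02],[[0,0,0.0115],0,0.02],[[0,0,0.012],0,0.02],[[0,0,0.012],0,0.02]]}}

```text
time_s: 18.2
position: [0.6555, 0.035, 0.0205]
tool_rot: [[0.0, 1.0, 0.001], [1.0, -0.0, -0.0], [-0.0, 0.001, -1.0]]
ft_force: [-2.3, -1.3, 5.1]
grip_width: 0.029
gripper_force: 30.6
```

{"fn": "drive_tool", "kwargs": {"series": [[[0,0,0],0,0.032],[[0,0,0],0,0.038],[[0,0,0],0,0.045],[[0,0,0],0,0.06],[[0,0,0],0,0.06],[[0,0,0],0,0.06],[[0,0,-0.02],0,0.06],[[0,0,-0.06],0,0.06],[[0,0,-0.1],0,0.06],[[0,0,-0.12],0,0.06],[[0.038,-0.1855,-0.12],0,0.055],[[0.038,-0.1855,-0.12],0,0.055],[[0.038,-0.1855,-0.12],0,0.055],[[0.038,-0.1855,-0.12],0,0.055],[[0.038,-0.1855,-0.12],0,0.055],[[0.038,-0.1855,-0.12],0,0.055],[[0.038,-0.1855,-0.12],0,0.055],[[0.038,-0.1855,-0.12],0,0.055]]}}

```text
time_s: 20.0
position: [0.4708, 0.0728, 0.1392]
tool_rot: [[0.001, 1.0, 0.0], [1.0, -0.001, -0.0], [-0.0, 0.0, -1.0]]
ft_force: [-0.0, 0.0, -0.4]
grip_width: 0.0549
gripper_force: 0.0
```

```bash
python3 - <<'E'
from h import *
d=snap('scene','scene6.png');print(lens(d,.6555,.035,.021,.04),lens(d,.47,.073,.006,.021),env.observe()['position'])
E
```

```text
(123, array([0.656, 0.035])) (85, array([0.4703, 0.0736])) [0.47062101 0.07278195 0.13909341]
```

View pics/scene6.png

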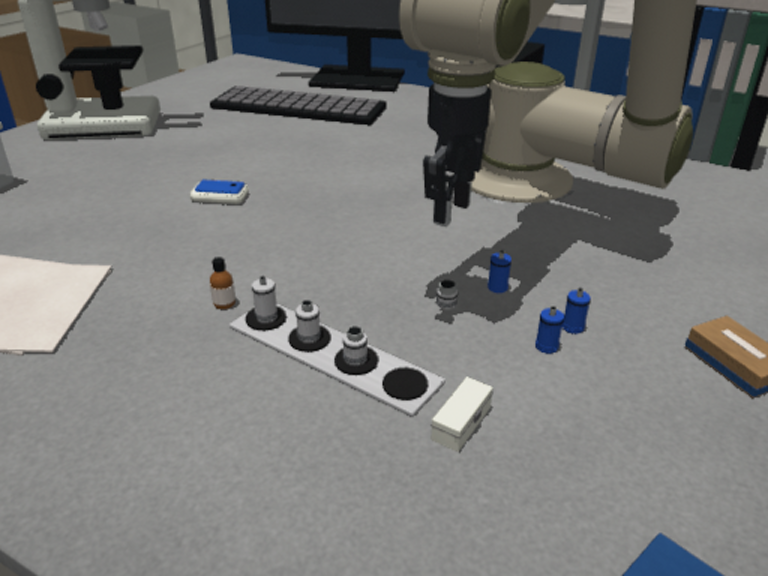

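Three lenses stand on their pads. The shortest is at (447,293), under the gripper.

{"fn": "drive_tool", "kwargs": {"series": [[[0.0005,0,0.04],0,0.055],[[0.0005,0,0.08],0,0.055],[[0.0005,0,0.11],0,0.055],[[0.0005,0,0.13],0,0.055],[[0.0005,0,0.1355],0,0.055],[[0.0005,0,0.1355],0,0.045],[[0.0005,0,0.1355],0,0.036],[[0.0005,0,0.1355],0,0.031],[[0.0005,0,0.1355],0,0.025],[[0.0005,0,0.1355],0,0.02],[[0.0005,0,0.1355],0,0.02],[[0.0005,0,0.1355],0,0.02],[[0.0005,0,0.1355],0,0.02]], "newtons": 30}}

```text
time_s: 21.35
position: [0.4703, 0.0735, 0.0049]
tool_rot: [[0.0, 1.0, 0.002], [1.0, -0.0, -0.0], [-0.0, 0.002, -1.0]]
ft_force: [-0.4, -0.4, 4.9]
grip_width: 0.0286
gripper_force: 29.3
```

{"fn": "drive_tool", "kwargs": {"series": [[[0,0,-0.01],0,0.02],[[0,0,-0.03],0,0.02],[[0,0,-0.06],0,0.02],[[0,0,-0.09],0,0.02],[[0.001,0.007,-0.11],0,0.02],[[0.004,0.023,-0.11],0,0.02],[[0.008,0.044,-0.11],0,0.02],[[0.013,0.067,-0.11],0,0.02],[[0.017,0.09,-0.11],0,0.02],[[0.022,0.113,-0.11],0,0.02],[[0.026,0.136,-0.11],0,0.02],[[0.031,0.159,-0.11],0,0.02],[[0.034,0.178,-0.11],0,0.02],[[0.036,0.189,-0.11],0,0.02],[[0.037,0.1925,-0.11],0,0.02],[[0.037,0.1925,-0.1],0,0.02],[[0.037,0.1925,-0.08],0,0.02],[[0.037,0.1925,-0.055],0,0.02],[[0.037,0.1925,-0.035],0,0.02],[[0.037,0.1925,-0.025],0,0.02]]}}

```text
time_s: 23.35
position: [0.6605, 0.1104, 0.0268]
tool_rot: [[0.0, 1.0, -0.004], [1.0, -0.0, 0.0], [0.0, -0.004, -1.0]]
ft_force: [-0.5, 0.0, -1.7]
grip_width: 0.0285
gripper_force: 29.8
```

{"fn": "drive_tool", "kwargs": {"series": [[[0,0,0.005],0,0.02],[[0,0,0.008],0,0.02],[[0,0,0.01],0,0.02],[[0,0,0.011],0,0.02],[[0,0,0.0115],0,0.02],[[0,0,0.012],0,0.02],[[0,0,0.012],0,0.02]]}}

```text
time_s: 24.05
position: [0.6625, 0.1105, 0.018]
tool_rot: [[0.0, 1.0, 0.001], [1.0, -0.0, -0.0], [-0.0, 0.001, -1.0]]
ft_force: [-2.3, 1.4, 5.2]
grip_width: 0.0287
gripper_force: 30.5
```

{"fn": "drive_tool", "kwargs": {"series": [[[0,0,0],0,0.032],[[0,0,0],0,0.038],[[0,0,0],0,0.045],[[0,0,0],0,0.06],[[0,0,0],0,0.06],[[0,0,0],0,0.06],[[0,0,-0.02],0,0.06],[[0,0,-0.06],0,0.06],[[0,0,-0.1],0,0.06],[[0,0,-0.15],0,0.06],[[0,-0.2,-0.18],0,0.06],[[0,-0.2,-0.18],0,0.06],[[0,-0.2,-0.18],0,0.06],[[0,-0.2,-0.18],0,0.06],[[0,-0.2,-0.18],0,0.06],[[0,-0.2,-0.18],0,0.06],[[0,-0.2,-0.18],0,0.06],[[0,-0.2,-0.18],0,0.06]]}}

```text
time_s: 25.85
position: [0.4633, 0.1104, 0.1965]
tool_rot: [[0.001, 1.0, -0.0], [1.0, -0.001, 0.0], [0.0, -0.0, -1.0]]
ft_force: [0.9, 0.3, -0.2]
grip_width: 0.0599
gripper_force: 0.0
```

```bash
python3 - <<'E'
from h import *
d=snap('scene','scene7.png');print(lens(d,.6625,.1105,.02,.034),lens(d,.6555,.035,.02,.044),lens(d,.648,-.042,.02,.054),lens(d,.641,-.118,.02,.064))
E
```

```text
(104, array([0.6632, 0.1109])) (167, array([0.6562, 0.0348])) (218, array([ 0.6486, -0.0421])) (274, array([ 0.6418, -0.118 ]))
```

View pics/scene7.png

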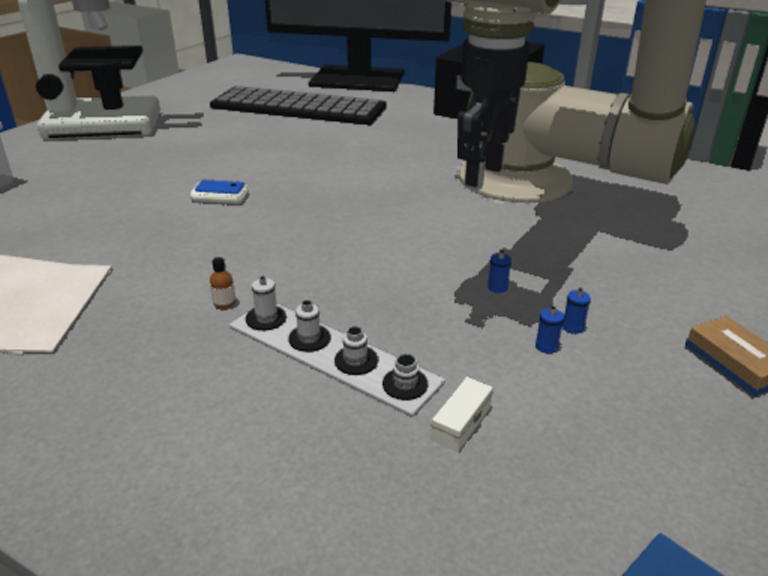

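All four lenses stand centred on their pads, at (264,302), (308,325), (355,347) and (405,373), and the bottle and box have not moved.

```bash
python3 -c "
from rig import env
print(env.close_job())"
```

```text
the job is handed in; nothing more can be done
None
```

The job is handed in: all four lenses stand upright near the centres of their pads, longest beside the oil bottle down to shortest beside the slide box, with the bottle and box still in place in the last picture; the hand-in call returned no verdict.

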